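Dry-lay the braces on a ukulele back

ROBOT

A 6-joint arm with a two-finger parallel gripper is mounted at the origin on the work surface. World frame = base frame: x ahead of the robot, y to its left, z up, the work surface at z = 0. Lengths are in m, angles in rad, forces in N, time in s.
With the tool pointing down it reaches from about 0.35 to 0.975 m from the base axis. Payload 4.9 kg.
Tool frame: the origin (TCP) lies on the mounting face of the last link; the fingertips stand 173 mm ahead of it and the grasp point (between the pads) lies 155 mm ahead of it; z points along the fingers, y is the line along which they close (so a half turn about z gives the same grasp; the last joint's range is limited). The gripper opens to 85 mm and grips with 20 to 120 N. Pads are 22 mm wide; open, the fingers measure 114 mm over their backs; the gripper's body (76 mm by 85 mm) begins 54 mm behind the grasp point. The pads swing forward as they close: fully open they stand 13 mm farther back than shut.
Start: joints at [-1.249, 0.053, 1.613, -0, 1.476, -0.119], TCP at [0.267, -0.565, 0.405] pointing down, gripper open.
Joint ranges: [-3.01, 3.01], [-1.01, 2.22], [0.06, 2.58], [-1.02, 4.17], [0.09, 2.62], [-3.14, 3.14]. Speed limits (rad/s): [2.57, 2.57, 3.14, 3.14, 3.14, 3.14].

INTERFACE

Orientations are given as a rotation vector (axis times angle).
In Python, from station import monitor, eyes, finish_job gives the robot as it stands. The module is installed in compiled form; this text tells all that it offers.
- The arm moves only by the tool step_arm, never from a script. Its argument "commands" is a list of rows, each a list of 3 entries, a list of its own where there are three numbers: the opening in per cent of the stroke, from 0 (shut) to 100 (fully open), then the shift along the tool's x, y, z in mm, then the turn about the tool's z in degrees. In form: [[hand, [x, y, z], yaw], ...]. A call has 1 to 12 rows; each row is the pose to reach, as a shift and turn from the pose commanded when the call began, along the tool's axes at that moment; what a row does not reach only later rows make up. A row lasts 1/8 s, in which the tool goes at most 62.5 mm and 10.7 degrees, less where a joint would pass 70% of its speed; a pose out of reach is approached as far as the arm can. A call with a gripper value outside its range is refused whole. The fingers move at their own pace and stop on an object; "squeeze" is the grip in N (left out, the last holds). Time passes only in rows, so rows that repeat a pose let the fingers close. It gives the time, the measured TCP pose, the force, the opening and the grip force at its end, in the units of the state.
- monitor.get_obs(): the state, without advancing time (a new reading comes with each control period).
- eyes.get_image(name): name is "scene" or "top" or "wrist"; returns the picture (420x560x3 uint8, red, green, blue); there is no depth.
- eyes.camera_info(name): a dict with "camera_matrix" (3x3 intrinsics, pixels), "k1" (the pictures are not rectified: a ray, as slopes to the right and down, at radius r is drawn at 1 + k1 r^2 times it, then the intrinsics apply), "extrinsics" (4x4, takes a point from camera to world coordinates). Camera axes: x right, y down, z forward; pixel columns grow to the right and rows downward; lengths in m; the calibration is good to about 2 mm. A picture is of the moment at which its call begins: read the wrist's pose just before it. camera_info takes no time and is no camera call; for the wrist camera it gives the pose at the moment of the call.
- finish_job(): hands the job in; it is judged then, once.
The state is a dict: "t": time; "q": joint angles; "dq": joint speeds; "effort": joint torques, N m; "tool_pos": TCP position; "tool_rot": TCP orientation; "contact_force": force on the tool from outside, world axes, zero at the start; "wrist_torque": the same for the moment, N m; "opening": finger opening in m; "grip_force": force on a finger pad.
Only numpy, scipy, OpenCV 4.12 (cv2) and the standard library are available. Lean on these libraries where they do the work, as an engineer would, in place of code of your own. Each camera call takes 0.05 s, during which the arm holds its last target. There are 200 camera calls.

TASK

Lay out the braces for gluing: swing the brace chest's lid up to upright on its pins, lift it straight up off them and, without dropping it, lay it flat on the bench out of the way, and throw the toggle clamp's handle over until it snaps past centre and holds the ukulele back down on its board. Only once the back is clamped, take every brace in the chest and lay it flat on the back, centred in the drawn outline of its own length, square across the pale centre strip. Leave the other things on the bench alone.

Things in the scene. Friction and masses are not known exactly. Their poses are not given: they have to be found in the camera images.
- chest: wooden brace chest, fixed: 180 (x) by 210 (y) by 60 mm high, walls 8 mm, open under its lid. Origin: centre of underside; front to its -x, hinge pins behind its back wall (+x). Inside, two bearers along y at x = +-30 mm (10 mm wide, tops at z = 14 mm) carry the braces in notches 26 mm wide at y = -63, -21, 21, 63 between 16 mm high teeth on the bearers; between the bearers it is open to the 6 mm floor
- chest_pins (a point): on the axis of the two steel hinge pins (8 mm thick, along the chest's y, at y = +-46 to +-76 mm), half-way between them: in the chest's frame x = 104, y = 0, z = 64.5 mm; axes as the chest's
- lid: loose wooden lid, panel 180 by 210 by 9 mm, 0.2 to 0.4 kg. Origin: centre of the panel's underside; shut, its axes are the chest's and it lies on the rim, 60 mm up. Two 10 mm cleats under it reach into the chest and stop it sliding forward when shut. It falls shut if let go before upright; a stop holds it about 24 degrees past upright. On the bench it lies flat on its cleats or on its top
- lid_tab (a point): middle of the lid's wooden pull tab, a tongue 34 mm wide (y) and 12 mm thick that stands out 48 mm from the middle of the lid's front edge, in its plane: in the lid's frame x = -118, y = 0, z = 4.5 mm; 222 mm from the hinge axis. Pinched across its width, the tab can turn between the finger pads
- lid_hooks (a point): on the axis of the slots of the lid's two steel C-hooks, half-way between them: in the lid's frame x = 104, y = 0, z = 4.5 mm. The slots, 11 mm wide, hold the pins and are open to the lid's +x; jaws reach 16 mm past the axis. So the lid turns on the pins and, upright, lifts straight up off them. Within 3 mm of chest_pins while it hangs on them
- board: plywood workboard, fixed, 18 mm thick, from x = -170 to 200 and y = -155 to 90 mm. Origin on its underside, under the middle of the ukulele back. Toggle clamp near its -y edge: handle pivot at x = 52, y = -125, z = 54 mm, axis along the board's x; its hold-down pad (16 mm wide) comes down on the back's edge at x = 52, y = -72 mm
- clamp_handle (a joint): angle of the clamp's handle, rad. 0: open, handle stands up, leaning 16 degrees towards the back. It grows as the handle is thrown over and down, away from the back, to 1.75: clamped, handle out along the board's -y, 6 degrees above level. A spring resists, with up to 6 N at the grip, to dead centre at 1.25; past it the handle snaps on by itself and holds
- handle_grip (a point): on the axis of the handle in its red round grip (16 mm thick, from 40 to 106 mm from the pivot), 70 mm from the pivot
- clamp_arm: the clamp's steel hold-down arm with a rubber pad: raised while the handle is open; presses the back onto the board when clamped. Origin on the arm's pivot
- back: ukulele back, a loose dark plate 240 mm long (x), 166 mm at its widest, 4 mm thick, flat on the workboard, with a pale centre strip along x. Origin: centre of its underside; tail (wide) end to +x, neck end to -x. Four outlines, 14 mm wide, are drawn on it in white pencil square across the strip, each as long as the brace that belongs there
- mark_a (a point): centre of the drawn outline, 120 mm long, for the 120 mm brace, nearest the tail end: on the back's top face at x = 80 mm in the back's frame, with the back's axes (the brace is to lie along y)
- mark_b (a point): centre of the drawn outline, 140 mm long, for the 140 mm brace, the second from the tail end, across the widest part: on the back's top face at x = 27 mm in the back's frame, with the back's axes (the brace is to lie along y)
- mark_c (a point): centre of the drawn outline, 80 mm long, for the 80 mm brace, the third from the tail end, across the waist: on the back's top face at x = -26 mm in the back's frame, with the back's axes (the brace is to lie along y)
- mark_d (a point): centre of the drawn outline, 100 mm long, for the 100 mm brace, nearest the neck end: on the back's top face at x = -79 mm in the back's frame, with the back's axes (the brace is to lie along y)
- brace_a_mid (a point): centre of the 120 mm brace blank, a pale square spruce bar 120 by 14 by 14 mm, 24 g; x runs along its length. At the start it lies in the chest across the two bearers (its centre 21 mm above the bench), in any of the four notches; absent in some runs
- brace_b_mid (a point): centre of the 140 mm brace blank, a pale square spruce bar 140 by 14 by 14 mm, 28 g; x runs along its length. At the start it lies in the chest across the two bearers (its centre 21 mm above the bench), in any of the four notches; absent in some runs
- brace_c_mid (a point): centre of the 80 mm brace blank, a pale square spruce bar 80 by 14 by 14 mm, 16 g; x runs along its length. At the start it lies in the chest across the two bearers (its centre 21 mm above the bench), in any of the four notches; absent in some runs
- brace_d_mid (a point): centre of the 100 mm brace blank, a pale square spruce bar 100 by 14 by 14 mm, 20 g; x runs along its length. At the start it lies in the chest across the two bearers (its centre 21 mm above the bench), in any of the four notches; absent in some runs
- glue: white glue bottle, 60 mm thick, 150 mm high, standing; origin under its centre; not part of the work
- mug: blue mug, 80 mm wide, 90 mm high; origin under its centre; not part of the work
- plane: steel block plane, 150 by 46 by 45 mm; origin under its centre; not part of the work

How it is judged:
On the way, in this order (a step that is already met when the one before it is completed fails the run):
1. the lid is swung up to upright (within 15 degrees) with its hooks still on the pins (angle between lid's own z axis and vertical between 1.3108 and 1.8308 rad and distance between lid_hooks and chest_pins below 0.008 m), for 0.1 s.
2. the lid is lifted straight up, still upright (within 25 degrees) over the pins, until its hooks are at least 20 mm above them (angle between lid's own z axis and vertical between 1.1308 and 2.0108 rad and z of lid_hooks in the frame of chest_pins above 0.02 m and horizontal distance between lid_hooks and chest_pins below 0.04 m).
3. the lid lies flat on the bench and the clamp's handle is thrown past centre with the pad pressing on the back ((angle between lid's own z axis and vertical below 0.06 rad or angle between lid's own z axis and vertical above 3.08 rad) and height (world z) of each of lid_hooks, lid_tab below 0.03 m and value of joint clamp_handle above 1.6 rad and contact force between clamp_arm and back above 1 N), for 0.2 s.
4. every brace lies in its outline (horizontal distance between brace_a_mid and mark_a below 0.01 m and angle between the x axis of brace_a_mid and the y axis of mark_a, either way round below 0.14 rad and z of brace_a_mid in the frame of mark_a between 0.004 and 0.01 m and horizontal distance between brace_b_mid and mark_b below 0.01 m and angle between the x axis of brace_b_mid and the y axis of mark_b, either way round below 0.14 rad and z of brace_b_mid in the frame of mark_b between 0.004 and 0.01 m and horizontal distance between brace_c_mid and mark_c below 0.01 m and angle between the x axis of brace_c_mid and the y axis of mark_c, either way round below 0.14 rad and z of brace_c_mid in the frame of mark_c between 0.004 and 0.01 m and horizontal distance between brace_d_mid and mark_d below 0.01 m and angle between the x axis of brace_d_mid and the y axis of mark_d, either way round below 0.14 rad and z of brace_d_mid in the frame of mark_d between 0.004 and 0.01 m), for 0.2 s.
At the end, for the whole second after the job is handed in: Each brace lies at rest flat on the back, centre within 10 mm of the outline of its length, square within 8 degrees; clamp handle past centre (joint over 1.6), pad pressing on the back; lid flat on the bench, either face up (all of step 3 and all of step 4 and linear speed of each of lid, brace_a, brace_b, brace_c, brace_d below 0.02 m/s); the robot touches nothing.
It fails at once if a brace touches the back while the clamp is not shut (value of joint clamp_handle below 1.25 rad and contact force between any of brace_a, brace_b, brace_c, brace_d and back above 0.05 N).
It fails at once if the lid is dropped or thrown (it moves faster than 1.2 m/s) (linear speed of lid above 1.2 m/s).
It fails at once if the glue bottle, mug or plane is pushed more than 30 mm (distance of any of glue, mug, plane from where it was at the start of the episode above 0.03 m).
Of brace_a, brace_b, brace_c, brace_d only 2 to 4 are there at a start; the rules pass over those that are not, and their reading is None.
At some moment in a run one of brace_a, brace_b, brace_c, brace_d may be knocked a few centimetres aside while the robot is not near it.
It also fails if it takes over 210 s, if anything falls off the work surface, if the arm or the gripper's body presses on something with over 40 N, if the wrist force passes 120 N, or if a joint passes its speed limit or range.

## Working session

There is one attempt and no reset: what is moved stays moved. The work goes in short steps, Python scripts to look and compute and a tool call to move; the robot and the scene stay as the last step left them, time stands still between calls to the robot, and variables do not carry over. Pictures are saved under pics/ and viewed, at most 14 in all, crops included, and the job is handed in when it is done.

Besides the shell and the picture viewer there is one more tool, called after ">>>" by a JSON object that holds its "op" and its "data". step_arm: Moves the arm, as the interface text tells. Its arguments: {"type":"object","properties":{"commands":{"type":"array"},"squeeze":{"type":"number"}},"required":["commands"]}

```bash
mkdir -p pics; ls; python3 - <<'E'
from station import monitor, eyes
import cv2,numpy as np
np.set_printoptions(precision=4,suppress=True)
o=monitor.get_obs();print(o)
for n in("top","scene","wrist"):
    im=eyes.get_image(n);cv2.imwrite(f"pics/{n}0.png",im[:,:,::-1]);c=eyes.camera_info(n);print(n,c)
E
```

```text
pics
{'t': 0.0, 'q': array([-1.249 ,  0.0533,  1.6143, -0.    ,  1.476 , -0.119 ]), 'dq': array([ 0.0004,  0.0003,  0.0014, -0.0009, -0.0011, -0.    ]), 'effort': array([  0.002 , -39.3663, -37.0178,  -0.    ,   0.0069,   0.    ]), 'tool_pos': array([ 0.2666, -0.565 ,  0.4035]), 'tool_rot': array([-3.0636, -0.6864,  0.0003]), 'contact_force': array([-0.074 ,  0.4724,  0.7402]), 'wrist_torque': array([-0.0253, -0.0119, -0.0023]), 'grip_force': 0.0, 'opening': 0.08571819870411476}
top {'camera_matrix': array([[390.4934,   0.    , 283.6088],
       [  0.    , 390.4934, 213.5445],
       [  0.    ,   0.    ,   1.    ]]), 'k1': -0.058497243968612146, 'extrinsics': array([[ 0.0141, -0.9849,  0.1728,  0.4185],
       [-0.9999, -0.0124,  0.0107,  0.0336],
       [-0.0083, -0.1729, -0.9849,  0.901 ],
       [ 0.    ,  0.    ,  0.    ,  1.    ]])}
scene {'camera_matrix': array([[434.3949,   0.    , 273.526 ],
       [  0.    , 434.3949, 209.0251],
       [  0.    ,   0.    ,   1.    ]]), 'k1': -0.07038510395271055, 'extrinsics': array([[-0.8543,  0.4157, -0.3121,  0.9098],
       [ 0.5196,  0.6989, -0.4914,  0.5242],
       [ 0.0139, -0.582 , -0.8131,  0.9253],
       [ 0.    ,  0.    ,  0.    ,  1.    ]])}
wrist {'camera_matrix': array([[322.6175,   0.    , 282.6252],
       [  0.    , 322.6175, 208.1086],
       [  0.    ,   0.    ,   1.    ]]), 'k1': 0.0027820583248955645, 'extrinsics': array([[ 0.4267, -0.8579, -0.2863,  0.3411],
       [-0.9044, -0.4052, -0.1338, -0.5283],
       [-0.0012,  0.316 , -0.9488,  0.3724],
       [ 0.    ,  0.    ,  0.    ,  1.    ]])}
```

View pics/top0.png

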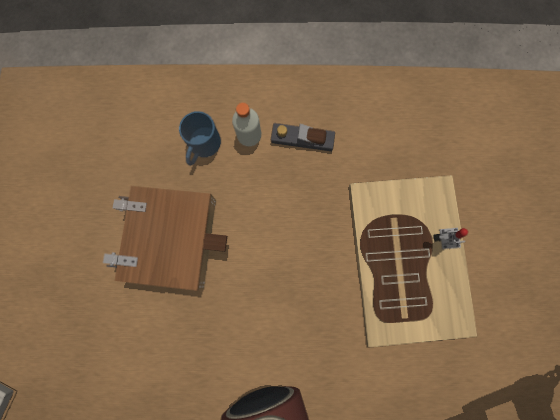

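View pics/scene0.png

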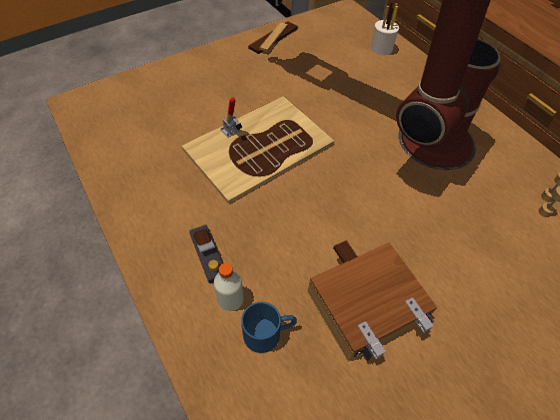

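The top view shows the lid around (165,240) with its tab at (215,242) pointing to world -y and its hooks at the left. The board is around (412,260), with the back's tail end up (+x) and the clamp at (452,238). The mug is at (200,135), the glue at (246,125) and the plane at (303,137).

```bash
cat > h.py <<'E'
import cv2,numpy as np
from station import monitor, eyes
from scipy.spatial.transform import Rotation as R
np.set_printoptions(precision=4,suppress=True)
def ray(c,px):
    u=cv2.undistortPoints(np.array(px,float).reshape(-1,1,2),c["camera_matrix"],np.array([c["k1"],0,0,0.])).reshape(-1,2)
    E=c["extrinsics"]; d=np.c_[u,np.ones(len(u))]@E[:3,:3].T
    return E[:3,3],d
def plane(c,px,z):
    o,d=ray(c,px); return o+d*((z-o[2])/d[:,2])[:,None]
def tri(c1,p1,c2,p2):
    (o1,d1),(o2,d2)=ray(c1,p1),ray(c2,p2); out=[]
    for a,b in zip(d1,d2):
        s=np.linalg.lstsq(np.c_[a,-b],o2-o1,rcond=None)[0]
        A,B=o1+a*s[0],o2+b*s[1]; out.append(np.r_[(A+B)/2,np.linalg.norm(A-B)])
    return np.array(out)
def proj(c,P):
    E=np.linalg.inv(c["extrinsics"]); P=np.atleast_2d(P)
    return cv2.projectPoints(P,cv2.Rodrigues(E[:3,:3])[0],E[:3,3],c["camera_matrix"],np.array([c["k1"],0,0,0.]))[0].reshape(-1,2)
def shot(n,name=None):
    c=eyes.camera_info(n); im=eyes.get_image(n)[:,:,::-1].copy()
    if name: cv2.imwrite(f"pics/{name}.png",im)
    return c,im
def tocmd(goal_pos,cmd_pos,rot):  # shift (mm) in tool axes
    return 1000*R.from_rotvec(rot).inv().apply(np.array(goal_pos)-cmd_pos)
E
python3 - <<'E'
from h import *
im=cv2.imread("pics/top0.png");hsv=cv2.cvtColor(im,cv2.COLOR_BGR2HSV)
for n,p in dict(lid=(170,225),tab=(215,242),bench=(290,220),bench2=(100,330),board=(450,290),back=(400,300),strip=(400,265),steel=(125,205)).items(): print(n,[int(v) for v in np.median(hsv[p[1]-2:p[1]+3,p[0]-2:p[0]+3].reshape(-1,3),0)])
c=eyes.camera_info("top")
# board mask: bright yellowish
def biggest(m,lab,z):
    m=cv2.morphologyEx(m,cv2.MORPH_OPEN,np.ones((3,3)))
    cs=cv2.findContours(m,0,1)[0];k=max(cs,key=cv2.contourArea)
    P=plane(c,cv2.approxPolyDP(k,0.03*cv2.arcLength(k,True),True).reshape(-1,2),z)
    print(lab,cv2.contourArea(k),P[:,:2]); return k
b=biggest(cv2.inRange(hsv,(15,60,150),(30,190,255)),"board",.018)
l=biggest(cv2.inRange(hsv,(0,120,60),(11,255,170))*(np.arange(560)<240).astype(np.uint8)*(np.arange(420)[:,None]>170).astype(np.uint8),"lid",.069)
E
```

```text
lid [13, 132, 125]
tab [11, 126, 81]
bench [15, 112, 146]
bench2 [15, 113, 139]
board [19, 94, 186]
back [17, 92, 162]
strip [17, 106, 165]
steel [12, 24, 142]
board 5460.5 [[ 0.5102 -0.368 ]
 [ 0.4709 -0.2872]
 [ 0.3515 -0.2867]
 [ 0.3487 -0.1595]
 [ 0.4919 -0.1262]
 [ 0.2822 -0.1474]
 [ 0.3061 -0.3862]]
lid 4.0 [[0.4987 0.178 ]
 [0.4944 0.1778]
 [0.4945 0.1735]
 [0.4988 0.1737]]
```

```bash
python3 - <<'E'
from h import *
im=cv2.imread("pics/top0.png")
a=cv2.resize(im[175:300,95:235],None,fx=5,fy=4.8,interpolation=cv2.INTER_CUBIC)[:600]
b=cv2.resize(im[170:350,345:480],None,fx=5,fy=600/180,interpolation=cv2.INTER_CUBIC)
cv2.imwrite("pics/ca.png",a);print(a.shape)
b=cv2.resize(im[170:350,345:480],None,fx=10/3,fy=10/3,interpolation=cv2.INTER_CUBIC);cv2.imwrite("pics/cb.png",b);print(b.shape)
E
```

```text
(600, 700, 3)
(600, 450, 3)
```

View pics/ca.png

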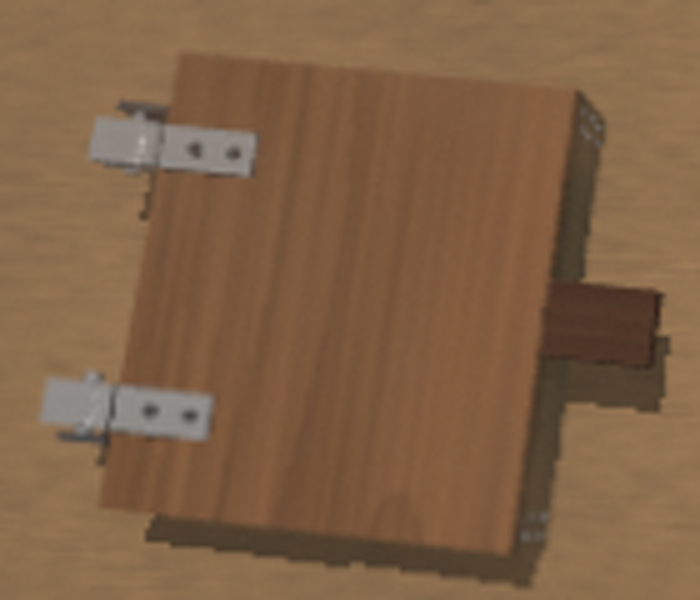

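View pics/cb.png

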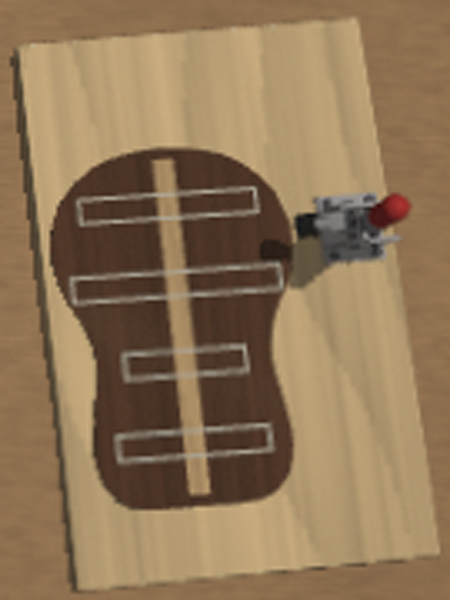

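Lid crop corners are at about (180,53), (578,92), (515,556) and (100,507), with the tab from x≈548 to 656 at y≈325. In the board crop the corners are at (18,45), (358,18), (440,552) and (77,590), and all four outlines are clear.

```bash
python3 - <<'E'
from h import *
c=eyes.camera_info("top"); g=cv2.cvtColor(cv2.imread("pics/top0.png"),cv2.COLOR_BGR2GRAY)
A=lambda p:np.array(p)/[5,4.8]+[95,175]-[.4,.4]
B=lambda p:np.array(p)/(10/3)+[345,170]-[.35,.35]
L=plane(c,A([(180,53),(578,92),(515,556),(100,507)]),.069)[:,:2]
def fit(name,pts,model):
    # rigid 2d fit model->pts
    m=np.array(model,float);p=np.array(pts);mc,pc=m.mean(0),p.mean(0);U,S,V=np.linalg.svd((m-mc).T@(p-pc))
    Q=(U@np.diag([1,np.sign(np.linalg.det(U@V))])@V).T; t=pc-Q@mc
    print(name,"org",t,"yaw",np.degrees(np.arctan2(Q[1,0],Q[0,0])),"res mm",1000*(p-(m@Q.T+t)).round(4).tolist() if 0 else (1000*(p-(m@Q.T+t))).round(1).tolist()); return Q,t
# hinge(+x): left in image ; chest +x = world +y ; chest +y = world -x
Q,t=fit("lid",L,[(.09,-.105),(-.09,-.105),(-.09,.105),(.09,.105)])
T=plane(c,A([(555,283),(660,292),(650,366),(543,355)]),.069)[:,:2]; print("tabends",T, "tab pred",Q@[-.118,0]+t, "pins",Q@[.104,0]+t)
Bo=plane(c,B([(18,45),(358,18),(440,552),(77,590)]),.018)[:,:2]
Qb,tb=fit("board",Bo,[(.2,.09),(.2,-.155),(-.17,-.155),(-.17,.09)])
mk=[[(78,199),(256,187),(259,213),(80,225)],[(70,278),(281,264),(283,291),(73,306)],[(121,352),(246,343),(249,371),(124,381)],[(115,434),(270,424),(273,450),(117,464)]]
M=[];mo=[]
for pts,x,l in zip(mk,(.08,.027,-.026,-.079),(.12,.14,.08,.1)):
    M+=list(plane(c,B(pts),.022)[:,:2]);mo+=[(x+.007,l/2),(x+.007,-l/2),(x-.007,-l/2),(x-.007,l/2)]
Qk,tk=fit("back",M,mo)
print("marks",[(Qk@[x,0]+tk).round(4) for x in (.08,.027,-.026,-.079)],"clamp pivot",Qb@[.052,-.125]+tb, "grip0", Qb@[.052,-.125+.07*np.sin(.279)]+tb)
s=eyes.camera_info("scene")
cs=[]
for n,cc in(("top",c),("scene",s)):
    h=cv2.cvtColor(cv2.imread(f"pics/{n}0.png"),cv2.COLOR_BGR2HSV);m=cv2.inRange(h,(0,180,80),(6,255,255))|cv2.inRange(h,(174,180,80),(180,255,255))
    k,lab,st,ce=cv2.connectedComponentsWithStats(m);print(n,[(st[i].tolist(),ce[i].round(1).tolist()) for i in range(1,k) if st[i][4]>15])
E
```

```text
lid org [0.5107 0.3025] yaw 84.8787580701695 res mm [[-0.2, 0.3], [-0.8, 0.6], [-0.2, -0.8], [1.3, -0.1]]
tabends [[0.5186 0.2099]
 [0.5152 0.1644]
 [0.4821 0.1674]
 [0.4863 0.2136]] tab pred [0.5002 0.185 ] pins [0.52   0.4061]
board org [ 0.458  -0.2179] yaw 5.486739192030492 res mm [[-1.2, -1.4], [-1.4, 0.7], [2.0, 0.8], [0.7, -0.1]]
back org [ 0.4549 -0.2172] yaw 4.434355857367515 res mm [[1.7, 1.5], [2.1, -1.7], [-1.8, -1.9], [-2.2, 1.6], [1.5, 2.2], [1.6, -2.4], [-2.7, -1.9], [-3.4, 1.6], [2.9, 2.8], [3.4, -2.0], [-1.2, -2.3], [-2.3, 2.4], [2.5, 2.2], [2.0, -2.1], [-1.0, -2.4], [-3.0, 2.4]]
marks [array([ 0.5347, -0.211 ]), array([ 0.4818, -0.2151]), array([ 0.429 , -0.2192]), array([ 0.3762, -0.2233])] clamp pivot [ 0.5217 -0.3373] grip0 [ 0.5199 -0.3181]
top [([460, 229, 7, 7, 34], [463.1, 231.5])]
scene [([228, 97, 7, 18, 43], [230.9, 103.0])]
```

Lid, tab, board and outlines all fit their known sizes to within 1–3 mm. Next I work out the approach to the tab.

```bash
cat >> h.py <<'E'
def state():
    o=monitor.get_obs(); return o["tool_pos"],R.from_rotvec(o["tool_rot"]),o
def go(goal_tcp,ydir=None):
    """print shift (mm, tool axes) to TCP goal, and yaw deg bringing tool y onto +-ydir (2d)"""
    p,r,o=state(); s=1000*r.inv().apply(np.array(goal_tcp)-p); yaw=0
    if ydir is not None:
        v=r.inv().apply([ydir[0],ydir[1],0]); yaw=np.degrees(np.arctan2(-v[0],v[1])); yaw=(yaw+90)%180-90
    print("shift",s.round(1),"yaw",round(yaw,2),"| pos",p,"z-axis",r.apply([0,0,1]),"q6",o["q"][5].round(3),"F",o["contact_force"].round(1),"open",o["opening"],"grip",o["grip_force"])
E
python3 -c "
from h import *
a=np.radians(84.88);go([.5002,.185,.403],[-np.sin(a),np.cos(a)]);print(state()[1].as_matrix())"
```

```text
shift [ 531.3 -578.7    1.8] yaw -59.62 | pos [ 0.2666 -0.5651  0.4037] z-axis [-0.0005  0.0016 -1.    ] q6 -0.119 F [0.3 0.8 0.5] open 0.08553660162324492 grip 0.0
[[ 0.9044  0.4267 -0.0005]
 [ 0.4267 -0.9044  0.0016]
 [ 0.0002 -0.0017 -1.    ]]
```

>>> {"op": "step_arm", "data": {"commands": [[65, [531, -579, 0], -59.6], [65, [531, -579, 0], -59.6], [65, [531, -579, 0], -59.6], [65, [531, -579, 0], -59.6], [65, [531, -579, 0], -59.6], [65, [531, -579, 0], -59.6], [65, [531, -579, 0], -59.6], [65, [531, -579, 0], -59.6], [65, [531, -579, 0], -59.6], [65, [531, -579, 0], -59.6], [65, [531, -579, 0], -59.6], [65, [531, -579, 0], -59.6]], "squeeze": 40}}

```text
t: 1.65
tool_pos: [0.4893, 0.1532, 0.4046]
tool_rot: [2.318, 2.12, 0.0]
contact_force: [0.3, -0.5, 0.4]
opening: 0.0555
grip_force: 0.0
```

```bash
python3 -c "
from h import *
a=np.radians(84.88);go([.5002,.185,.300],[-np.sin(a),np.cos(a)])
c,i=shot('wrist','w1');print(c['extrinsics'])
print(proj(c,[[.5002,.185,.069],[.5186,.2099,.069],[.5152,.1644,.069]]))"
```

```text
shift [ 32.7   7.9 104.6] yaw 0.0 | pos [0.4893 0.1532 0.4046] z-axis [ 0.0004 -0.0003 -1.    ] q6 0.248 F [ 0.3 -0.5  0.4] open 0.05547573316644458 grip 0.0
[[ 0.996  -0.085  -0.0269  0.4974]
 [-0.0891 -0.9446 -0.3159  0.2363]
 [ 0.0014  0.3171 -0.9484  0.3733]
 [ 0.      0.      0.      1.    ]]
[[289.978  157.0421]
 [307.7227 128.2866]
 [307.2453 176.9194]]
```

View pics/w1.png

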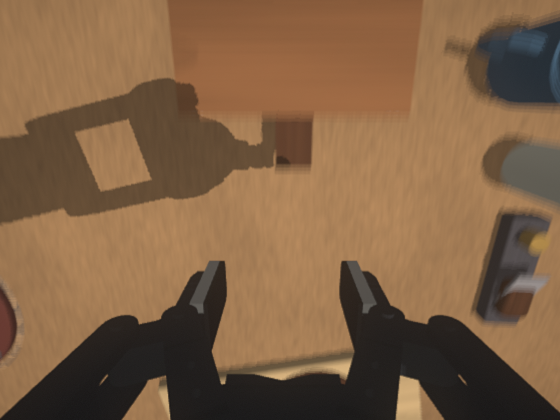

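The wrist view shows the lid edge at row 113 and the tab at (294,143), but the arm was still moving. I finish the approach and re-measure at rest.

>>> {"op": "step_arm", "data": {"commands": [[65, [33, 8, 60], 0], [65, [33, 8, 100], 0], [65, [33, 8, 100], 0], [65, [33, 8, 100], 0], [65, [33, 8, 100], 0]]}}

```text
t: 2.33
tool_pos: [0.5012, 0.1829, 0.3077]
tool_rot: [2.318, 2.117, 0.007]
contact_force: [0.2, -0.1, 0.3]
opening: 0.0555
grip_force: 0.0
```

```bash
python3 -c "
from h import *
a=np.radians(84.88);go([.5002,.185,.2195],[-np.sin(a),np.cos(a)])
c,i=shot('wrist','w2')
p=proj(c,[[.5002,.185,.069],[.5186,.2099,.069],[.5152,.1644,.069]]);print(p)
g=cv2.cvtColor(i,cv2.COLOR_BGR2HSV)[:,:,2]
g=cv2.GaussianBlur(g,(5,5),0)
m=cv2.inRange(g,0,92);m[:100]*=1
n,l,s,ce=cv2.connectedComponentsWithStats(m);print([(s[k].tolist(),ce[k].round(1).tolist()) for k in range(1,n) if s[k][4]>200])
r,cc=int(p[0,1]),int(p[0,0]);print(g[r,cc-60:cc+60:4],g[r-60:r+80:4,cc])
"
```

```text
shift [ 1.9 -1.6 88.2] yaw -0.07 | pos [0.5012 0.1829 0.3077] z-axis [ 0.0048  0.001  -1.    ] q6 0.301 F [ 0.2 -0.1  0.3] open 0.055536786221623315 grip 0.0
[[278.1425 225.3312]
 [302.1544 188.1748]
 [301.9479 250.4625]]
[([524, 62, 36, 89, 2165], [545.9, 103.9]), ([110, 86, 37, 35, 929], [125.6, 100.7]), ([121, 160, 55, 7, 274], [146.0, 163.1]), ([255, 180, 51, 58, 2190], [279.4, 211.9]), ([0, 261, 560, 159, 43421], [304.5, 366.3])]
[182 188 190 190 190 187 192 183 185 190  81  69  69  68  71  70  69  71
  71  70  69  69 139 187 190 188 185 183 190 183] [167 172 172 164 105 107  91  69  69  69  69  69  69  69  70  70  70  71
 104 106 116 197 195 191 191 192 193 195 199 199 193 187 187 192 195]
```

```bash
python3 -c "
from h import *
for k in range(3): eyes.get_image('top')
a=np.radians(84.88);go([.5002,.185,.2195],[-np.sin(a),np.cos(a)])
c,i=shot('wrist','w3')
p=proj(c,[[.5002,.185,.0705],[.5186,.2099,.069],[.5152,.1644,.0705],[.4821,.1674,.0705]]);print(p)
for q in p.round().astype(int): cv2.circle(i,tuple(q),2,(0,255,0),-1)
cv2.imwrite('pics/w3m.png',cv2.resize(i[120:300,180:400],None,fx=3,fy=3))
"
```

```text
shift [ 2.  -0.8 86.7] yaw -0.05 | pos [0.5006 0.1829 0.3062] z-axis [ 0.0024  0.0005 -1.    ] q6 0.301 F [ 0.1  0.1 -0.1] open 0.05560858019044995 grip 0.0
[[279.7534 226.7532]
 [304.0255 188.5756]
 [303.8179 252.194 ]
 [256.3351 252.2566]]
```

View pics/w3m.png

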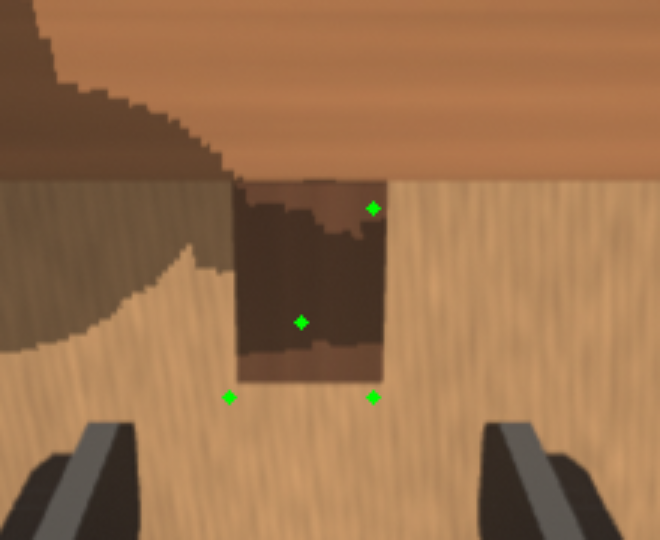

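The tab measures about 4–5 mm further to +y in the wrist view than from the top camera. The scene camera can arbitrate.

```bash
python3 -c "
from h import *
s=eyes.camera_info('scene');t=eyes.camera_info('top');a=np.radians(84.88);Q=np.array([[np.cos(a),-np.sin(a)],[np.sin(a),np.cos(a)]])
m=np.array([(.09,-.105),(-.09,-.105),(-.09,.105),(.09,.105)])
P=np.c_[m@Q.T+[.5107,.3025],np.full(4,.069)]
for n,c in(('top',t),('scene',s)):
    g=cv2.cvtColor(cv2.imread(f'pics/{n}0.png'),cv2.COLOR_BGR2GRAY)
    p=proj(c,P).astype(np.float32);q=cv2.cornerSubPix(g,p.copy().reshape(-1,1,2),(4,4),(-1,-1),(3,50,.01)).reshape(-1,2)
    w=plane(c,q,.069)[:,:2];print(n,p.tolist(),(q-p).tolist(),'err mm',(1000*(w-P[:,:2])).round(1).tolist())
b=cv2.imread('pics/scene0.png')[230:365,290:445];cv2.imwrite('pics/cs.png',cv2.resize(b,None,fx=4.4,fy=4.4,interpolation=cv2.INTER_CUBIC))
"
```

```text
top [[130.75035095214844, 185.54385375976562], [210.48448181152344, 193.41867065429688], [197.20162963867188, 290.32281494140625], [114.49566650390625, 280.8279113769531]] [[-0.16455078125, -0.1370086669921875], [-0.1757049560546875, -0.4783477783203125], [-0.7993621826171875, -0.627288818359375], [-0.44654083251953125, -0.71844482421875]] err mm [[0.3, 0.4], [1.1, 0.4], [1.3, 1.8], [1.5, 1.1]]
scene [[353.69366455078125, 350.0462341308594], [310.0799560546875, 276.87066650390625], [388.98602294921875, 241.10842895507812], [437.0478210449219, 306.1343078613281]] [[0.0, 0.0], [-0.430450439453125, 1.35980224609375], [-0.5120849609375, 0.5718536376953125], [-0.285858154296875, 1.033355712890625]] err mm [[-0.0, 0.0], [2.7, 2.2], [2.0, 0.6], [2.2, 1.4]]
```

View pics/cs.png

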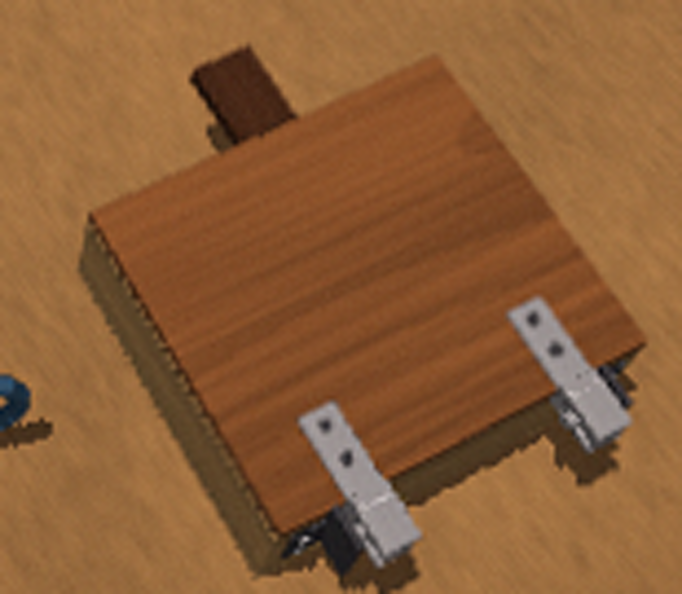

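The scene view agrees with the top view (tab centre at about (245,95) in the crop), so I use an average: tab (0.502, 0.187) and hinge (0.522, 0.408). I descend and grip.

>>> {"op": "step_arm", "data": {"commands": [[65, [4, 1.5, 50], 0], [65, [4, 1.5, 80], 0], [65, [4, 1.5, 84], 0], [65, [4, 1.5, 84], 0], [20, [4, 1.5, 84], 0], [20, [4, 1.5, 84], 0], [20, [4, 1.5, 84], 0], [20, [4, 1.5, 84], 0], [20, [4, 1.5, 84], 0], [20, [4, 1.5, 84], 0]], "squeeze": 40}}

```text
t: 3.82
tool_pos: [0.5022, 0.1873, 0.2229]
tool_rot: [-2.318, -2.119, -0.0]
contact_force: [-6.3, -0.9, 7.2]
opening: 0.033
grip_force: 41.6
```

>>> {"op": "step_arm", "data": {"commands": [[20, [0.5, 0, -14], 0], [20, [2, 0, -29], 0], [20, [7.5, 0, -57], 0], [20, [17, 0, -84.5], 0], [20, [29.5, 0, -110.5], 0], [20, [46, 0, -134.5], 0], [20, [65, 0, -156], 0], [20, [65, 0, -156], 0]]}}

```text
t: 4.82
tool_pos: [0.5082, 0.2522, 0.3795]
tool_rot: [2.315, 2.119, 0.005]
contact_force: [0.1, -0.1, -2.8]
opening: 0.0333
grip_force: 44.9
```

```bash
python3 -c "
from h import *
shot('top','t2')
c,i=shot('scene','s2');cv2.imwrite('pics/s2c.png',cv2.resize(i[120:400,200:500],None,fx=2,fy=2))
go([.5218,.4081,.4415])"
```

```text
shift [157.4  -0.2 -64.3] yaw 0 | pos [0.508  0.2512 0.3773] z-axis [ 0.002  -0.0009 -1.    ] q6 0.418 F [ 0.5 -2.   2.1] open 0.03294618869352061 grip 45.24846911430359
```

View pics/s2c.png

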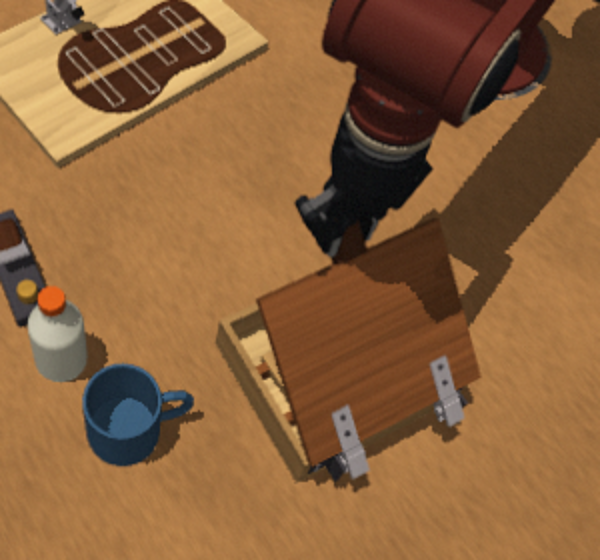

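The lid is at about 45° with both hooks on the pins, and braces are visible inside. I continue to upright.

>>> {"op": "step_arm", "data": {"commands": [[20, [22, 0, -19], 0], [20, [46, 0, -35.5], 0], [20, [72, 0, -48], 0], [20, [99.5, 0, -57.5], 0], [20, [128, 0, -63], 0], [20, [145, 0, -64.5], 0], [20, [157, 0, -65], 0], [20, [157, 0, -65], 0], [20, [157, 0, -65], 0], [20, [157, 0, -65], 0]]}}

```text
t: 6.18
tool_pos: [0.5221, 0.4075, 0.4411]
tool_rot: [-2.319, -2.119, 0.001]
contact_force: [0.4, -1.5, -3.1]
opening: 0.0328
grip_force: 44.7
```

```bash
python3 -c "
from h import *
c,i=shot('scene','s3');cv2.imwrite('pics/s3c.png',cv2.resize(i[120:400,200:500],None,fx=2,fy=2))
go([.5218,.4081,.4415])"
```

```text
shift [ 0.5 -0.3 -0.4] yaw 0 | pos [0.5221 0.4075 0.4411] z-axis [-0.0005 -0.0003 -1.    ] q6 0.641 F [-0.6 -0.4 -3. ] open 0.032999608454508556 grip 44.630672335624695
```

View pics/s3c.png

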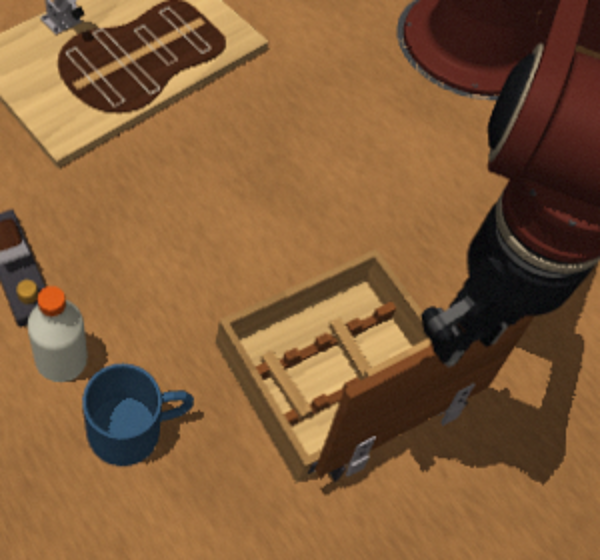

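The lid is upright on its pins. Lift it 100 mm.

>>> {"op": "step_arm", "data": {"commands": [[20, [0, 0, -10], 0], [20, [0, 0, -20], 0], [20, [0, 0, -35], 0], [20, [0, 0, -50], 0], [20, [0, 0, -70], 0], [20, [0, 0, -90], 0], [20, [0, 0, -100], 0], [20, [0, 0, -100], 0], [20, [0, 0, -100], 0], [20, [0, 0, -100], 0]], "squeeze": 50}}

```text
t: 7.48
tool_pos: [0.522, 0.4081, 0.5403]
tool_rot: [-2.319, -2.119, 0.003]
contact_force: [-0.1, 0.8, -2.6]
opening: 0.0326
grip_force: 50.0
```

>>> {"op": "step_arm", "data": {"commands": [[20, [-10, -2, 0], 0], [20, [-30, -5, 0], 0], [20, [-55, -10, 0], 0], [20, [-80, -15, 0], 0], [20, [-105, -18, 0], 0], [20, [-130, -20, 0], 0], [20, [-155, -25, 0], 0], [20, [-180, -30, 0], 0], [20, [-205, -35, 0], 0], [20, [-228, -35, 0], 0], [20, [-241, -35, 0], 0], [20, [-241, -35, 0], 0]]}}

```text
t: 8.98
tool_pos: [0.4653, 0.1705, 0.5418]
tool_rot: [-2.32, -2.118, -0.001]
contact_force: [0.1, 0.5, -2.8]
opening: 0.0328
grip_force: 50.1
```

```bash
python3 -c "
from h import *
c,i=shot('top','t4');s,j=shot('scene','s4');cv2.imwrite('pics/m4.png',np.hstack([i[100:400,80:480],j[100:400,100:500]]))
go([.466,.1705,.41])"
```

```text
shift [ -0.9   0.6 131.6] yaw 0 | pos [0.4655 0.1714 0.5416] z-axis [-0.      0.0005 -1.    ] q6 0.292 F [ 0.9 -0.1 -3.2] open 0.03275670186508746 grip 50.07385432720184
```

View pics/m4.png

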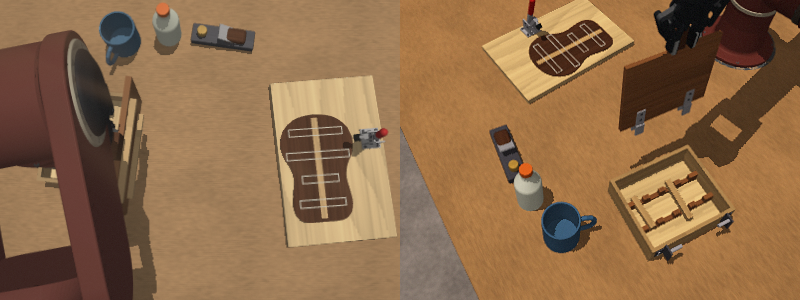

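The lid hangs upright, clear of everything, and the chest holds two braces. Lower it until it is nearly touching.

>>> {"op": "step_arm", "data": {"commands": [[20, [0, 0, 30], 0], [20, [0, 0, 65], 0], [20, [0, 0, 100], 0], [20, [0, 0, 125], 0], [20, [0, 0, 135], 0], [20, [0, 0, 140], 0], [20, [0, 0, 143], 0], [20, [0, 0, 146], 0], [20, [0, 0, 149], 0], [20, [0, 0, 149], 0]]}}

```text
t: 10.32
tool_pos: [0.4658, 0.1712, 0.3944]
tool_rot: [2.318, 2.119, 0.003]
contact_force: [-0.7, 0.3, 2.7]
opening: 0.0331
grip_force: 50.7
```

>>> {"op": "step_arm", "data": {"commands": [[20, [-20.5, 0, 0], 0], [20, [-41, 0, 3], 0], [20, [-61.5, 0, 7], 0], [20, [-81.5, 0, 13.5], 0], [20, [-104, 0, 23], 0], [20, [-126, 0, 35], 0], [20, [-146.5, 0, 49.5], 0], [20, [-165, 0, 66], 0], [20, [-182, 0, 84], 0], [20, [-197, 0, 104], 0], [20, [-210, 0, 125.5], 0], [20, [-210, 0, 125.5], 0]]}}

```text
t: 11.82
tool_pos: [0.4466, -0.0388, 0.2666]
tool_rot: [-2.321, -2.117, 0.001]
contact_force: [-0.6, -1.8, 1.0]
opening: 0.0325
grip_force: 50.3
```

```bash
python3 -c "
from h import *
c,i=shot('top','t5');s,j=shot('scene','s5');cv2.imwrite('pics/m5.png',np.hstack([i[100:400,80:480],j[100:400,100:500]]))
go([.466,.1705,.41])"
```

```text
shift [ 209.4    0.3 -142. ] yaw 0 | pos [ 0.447  -0.0381  0.268 ] z-axis [ 0.0008 -0.0001 -1.    ] q6 -0.161 F [-0.5 -1.8  0.3] open 0.03219209809253279 grip 50.29136002063751
```

View pics/m5.png

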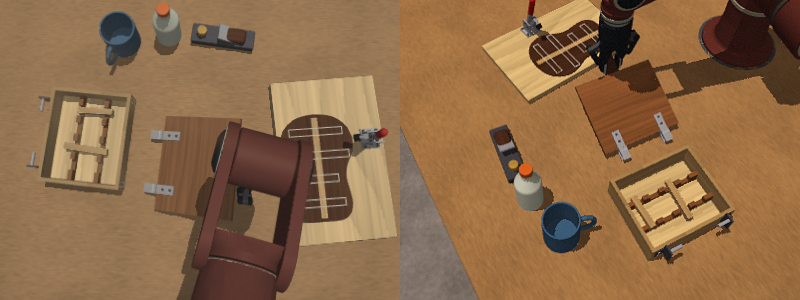

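The lid is about 60° over and tilting cleanly. Next I finish laying it and release.

>>> {"op": "step_arm", "data": {"commands": [[20, [-10.5, 0, 22], 0], [20, [-19, 0, 45], 0], [20, [-24, 0, 68], 0], [20, [-26, 0, 78], 0], [20, [-26.5, 0, 87], 0], [20, [-26.5, 0, 87], 0], [60, [-26.5, 0, 87], 0], [60, [-26.5, 0, 87], 0], [60, [-26.5, 0, 87], 0], [60, [-26.5, 0, 87], 0]]}}

```text
t: 13.18
tool_pos: [0.4442, -0.0643, 0.1801]
tool_rot: [-2.318, -2.12, 0.0]
contact_force: [0.6, -0.3, -0.4]
opening: 0.0512
grip_force: 0.0
```

>>> {"op": "step_arm", "data": {"commands": [[60, [0, 0, -30], 0], [60, [0, 0, -90], 0], [60, [0, 0, -150], 0], [60, [0, 0, -200], 0], [60, [0, 0, -230], 0], [60, [0, 0, -230], 0]]}}

```text
t: 13.92
tool_pos: [0.4448, -0.0645, 0.4133]
tool_rot: [2.315, 2.116, 0.005]
contact_force: [0.1, -0.5, -0.6]
opening: 0.0514
grip_force: 0.0
```

```bash
python3 -c "
from h import *
c,i=shot('top','t6');s,j=shot('scene','s6');w,k=shot('wrist','w6');cv2.imwrite('pics/m6.png',np.vstack([np.hstack([i[100:400,80:480],j[0:300,100:500]]),np.hstack([k[100:400,80:480],cv2.resize(j[85:185,160:293],(400,300),interpolation=cv2.INTER_CUBIC)])]))
go([.466,.1705,.41]);print(s['extrinsics'][0,3],c['extrinsics'][0,3])"
```

```text
shift [235.8   0.9  -1.6] yaw 0 | pos [ 0.444  -0.0643  0.4082] z-axis [-0.0029  0.001  -1.    ] q6 -0.22 F [-0.4  0.3  0.3] open 0.05101989598647149 grip 0.0
0.9098043914742632 0.41853040650711
```

View pics/m6.png

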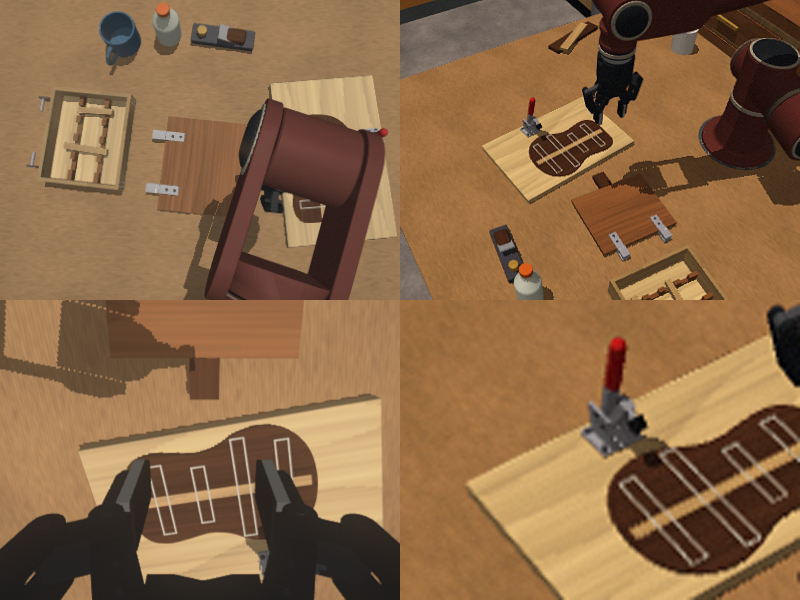

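The lid lies flat, clear of the board. The clamp is open, with its red grip at scene (231,103) and the black pad at about scene (240,125), top (437,237).

```bash
python3 -c "
from h import *
t=eyes.camera_info('top');s=eyes.camera_info('scene')
print(tri(t,[(463.1,231.5),(437.4,237.5)],s,[(230.9,98),(240,125)]))
h=cv2.cvtColor(cv2.imread('pics/scene0.png'),cv2.COLOR_BGR2HSV);m=cv2.inRange(h,(0,150,60),(8,255,255))|cv2.inRange(h,(172,150,60),(180,255,255));m[:,:200]=0;m[:,260:]=0;m[140:]=0
ys,xs=np.nonzero(m);print([(y,xs[ys==y].mean()) for y in np.unique(ys)])
b=np.radians(5.49);Q=np.array([[np.cos(b),-np.sin(b)],[np.sin(b),np.cos(b)]]);o=np.array([.458,-.2179])
P=[np.r_[Q@[.052,-.125+r*np.sin(.279)]+o,.054+r*np.cos(.279)] for r in(0,40e-3,.07,.106)];print(np.array(P));print(proj(s,P),proj(t,P))
go([.5,-.25,.4],Q@[1,0])
"
```

```text
[[ 0.5205 -0.31    0.1545  0.0059]
 [ 0.5146 -0.2857  0.0755  0.0026]]
[(np.int64(43), np.float64(258.0)), (np.int64(46), np.float64(258.0)), (np.int64(48), np.float64(255.0)), (np.int64(97), np.float64(232.0)), (np.int64(98), np.float64(232.0)), (np.int64(99), np.float64(232.0)), (np.int64(100), np.float64(231.5)), (np.int64(101), np.float64(232.0)), (np.int64(102), np.float64(231.5)), (np.int64(103), np.float64(231.5)), (np.int64(104), np.float64(231.5)), (np.int64(105), np.float64(231.5)), (np.int64(106), np.float64(231.0)), (np.int64(107), np.float64(230.5)), (np.int64(108), np.float64(230.5)), (np.int64(109), np.float64(230.0)), (np.int64(110), np.float64(230.5)), (np.int64(111), np.float64(230.5)), (np.int64(112), np.float64(230.5)), (np.int64(113), np.float64(230.0)), (np.int64(114), np.float64(230.0)), (np.int64(133), np.float64(259.0)), (np.int64(134), np.float64(255.33333333333334)), (np.int64(135), np.float64(256.0)), (np.int64(138), np.float64(239.0)), (np.int64(139), np.float64(249.5))]
[[ 0.5217 -0.3374  0.054 ]
 [ 0.5207 -0.3264  0.0925]
 [ 0.5199 -0.3182  0.1213]
 [ 0.5189 -0.3083  0.1559]]
[[229.2376 120.4531]
 [230.4746 112.4682]
 [231.4524 106.1689]
 [232.6873  98.2312]] [[456.2344 236.0332]
 [458.8761 234.342 ]
 [461.0232 232.9667]
 [463.8121 231.1791]]
shift [-180.    72.5    7.8] yaw -10.63 | pos [ 0.444  -0.0643  0.4082] z-axis [-0.0029  0.001  -1.    ] q6 -0.22 F [-0.4  0.3  0.3] open 0.05101989598647149 grip 0.0
```

The clamp model projects onto the observed grip within 1–2 px. I go beside the handle with the fingers shut.

>>> {"op": "step_arm", "data": {"commands": [[0, [-100, 45, 0], -5], [0, [-201, 90, 0], -10.6], [0, [-201, 90, 0], -10.6], [0, [-201, 90, 0], -10.6], [0, [-201, 90, 0], -10.6], [0, [-201, 90, 0], -10.6], [0, [-201, 90, 50], -10.6], [0, [-201, 90, 90], -10.6], [0, [-201, 90, 110], -10.6], [0, [-201, 90, 110], -10.6], [0, [-201, 90, 110], -10.6]]}}

```text
t: 15.45
tool_pos: [0.5165, -0.2727, 0.3023]
tool_rot: [2.11, 2.323, 0.001]
contact_force: [-0.1, -0.8, -0.1]
opening: -0.0
grip_force: 0.0
```

```bash
python3 -c "
from h import *
b=np.radians(5.49);Q=np.array([[np.cos(b),-np.sin(b)],[np.sin(b),np.cos(b)]]);o=np.array([.458,-.2179])
go(np.r_[Q@[.052,-.06]+o,.298],Q@[1,0])
s,j=shot('scene','s7');cv2.imwrite('pics/m7.png',cv2.resize(j[60:195,150:330],None,fx=4.4,fy=4.4,interpolation=cv2.INTER_CUBIC))"
```

```text
shift [ 0.2 -1.   4.3] yaw -0.01 | pos [ 0.5165 -0.2727  0.3023] z-axis [ 0.0027 -0.0018 -1.    ] q6 -0.709 F [-0.1 -0.8 -0.1] open -2.8125311097361775e-05 grip 0.0
```

View pics/m7.png

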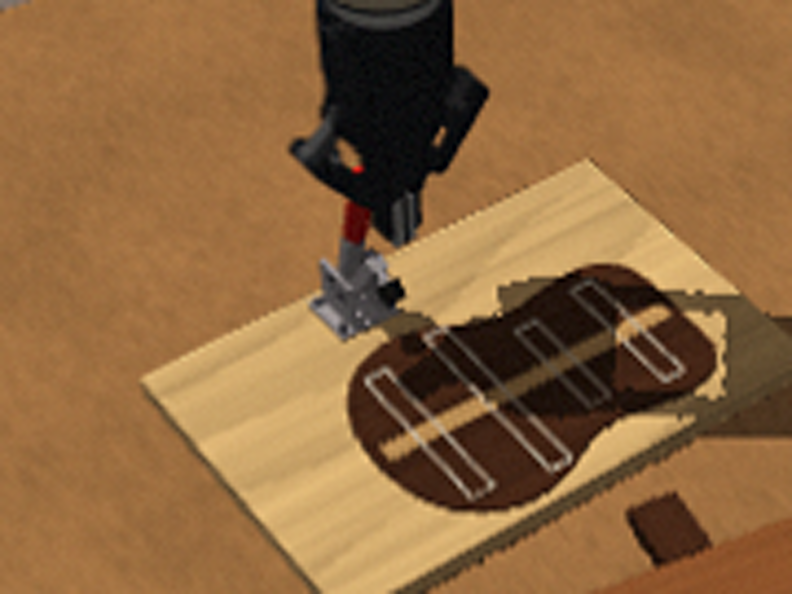

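The shut fingertips stand just on the back's side of the red grip, above the pad. I push over along the arc.

>>> {"op": "step_arm", "data": {"commands": [[0, [-15, 0, 0], 0], [0, [-30, 0, 0], 0], [0, [-45, 0, 0], 0], [0, [-60, 0, 0], 0], [0, [-74, 0, 0], 0], [0, [-87, 0, 4], 0], [0, [-99, 0, 10], 0], [0, [-108, 0, 17], 0], [0, [-116, 0, 23], 0], [0, [-126, 0, 33], 0], [0, [-133, 0, 44], 0], [0, [-133, 0, 44], 0]]}}

```text
t: 17.0
tool_pos: [0.5281, -0.4053, 0.2544]
tool_rot: [-2.112, -2.322, 0.0]
contact_force: [-0.3, -0.2, 0.1]
opening: -0.0002
grip_force: 0.0
```

>>> {"op": "step_arm", "data": {"commands": [[0, [0, 0, 0], 0], [0, [10, 0, -40], 0], [0, [40, 0, -100], 0], [40, [135, 0, -150], 0], [40, [170, 0, -150], 5], [40, [250, -30, -150], 15.6], [40, [400, -30, -150], 20], [40, [400, -30, -150], 20], [40, [400, -30, -150], 20], [40, [400, -30, -150], 20], [40, [400, -30, -150], 20]]}}

```text
t: 18.38
tool_pos: [0.4606, -0.0095, 0.4068]
tool_rot: [2.483, 1.923, 0.001]
contact_force: [-0.6, -1.3, 0.6]
opening: 0.0343
grip_force: 0.0
```

```bash
python3 -c "
from h import *
s,j=shot('scene','s8');t,i=shot('top','t8')
a=cv2.resize(i[170:350,345:480],None,fx=10/3,fy=10/3,interpolation=cv2.INTER_CUBIC)
b=cv2.resize(i[180:305,95:225],(350,337),interpolation=cv2.INTER_CUBIC)
d=cv2.resize(j[85:195,180:340],(350,241))
cv2.imwrite('pics/m8.png',np.hstack([a,np.vstack([b,d,np.zeros((600-337-241,350,3),np.uint8)])]))
go([.5,.3,.4])"
```

```text
shift [310.5 -40.6   6.3] yaw 0 | pos [ 0.4608 -0.0106  0.4064] z-axis [ 0.0004 -0.0004 -1.    ] q6 0.071 F [0.7 0.4 0.2] open 0.03406168458275813 grip 0.0
```

View pics/m8.png

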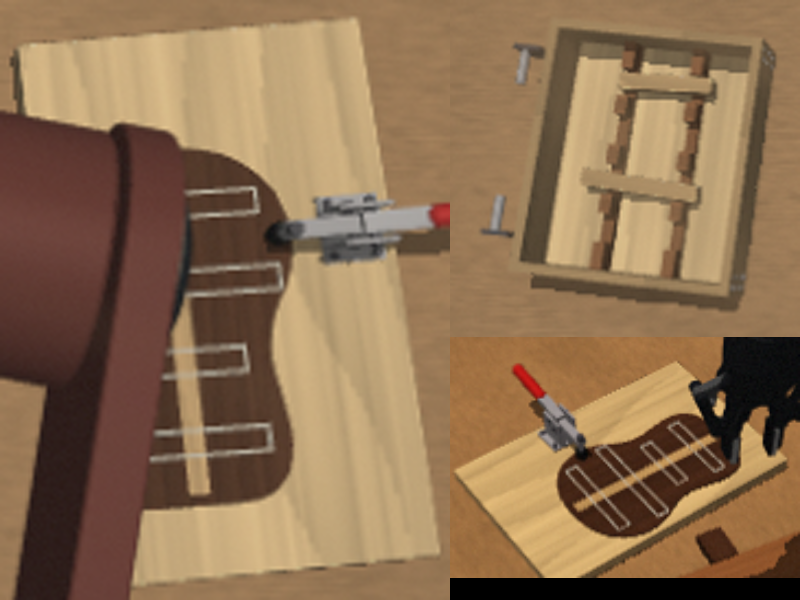

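The clamp has snapped over with its pad on the back, and the outlines have not moved. Two braces lie in the chest, spanning about (620,83)–(713,91) and (583,178)–(697,195) in the composite.

```bash
python3 -c "
from h import *
t=eyes.camera_info('top')
A=lambda p:(np.array(p,float)-[450,0])/2.694+[95,180]-.3
for q in ([(622,75),(714,82),(713,99),(621,91)],[(583,170),(698,186),(697,203),(583,187)]):
    P=plane(t,A(q),.028)[:,:2];m=P.mean(0);e=(P[0]+P[3]-P[1]-P[2])/2
    print('mid',m,'len',np.linalg.norm(e),'wid',np.linalg.norm(P[0]-P[3]),'dir',np.degrees(np.arctan2(e[1],e[0])))
    a=np.radians(84.88);Q=np.array([[np.cos(a),-np.sin(a)],[np.sin(a),np.cos(a)]]);print('chest frame',(m-[.5125,.3045])@Q)
"
```

```text
mid [0.5724 0.2907] len 0.07961830669167147 wid 0.013847422015251347 dir 86.05050185170884
chest frame [-0.0084 -0.0609]
mid [0.4874 0.3087] len 0.09862208660152881 wid 0.01431936238742226 dir 83.14908041493341
chest frame [0.0019 0.0254]
```

They are the 80 mm (C) and 100 mm (D) braces. I cross-check the outline centres in both cameras.

```bash
cat > marks.py <<'E'
from h import *
m0=np.array([(.5347,-.211),(.4818,-.2151),(.429,-.2192),(.3762,-.2233)]);L=[.12,.14,.08,.1];b=np.radians(4.43)
def outl(n,f,k,dx=np.zeros(2)):
    c=eyes.camera_info(n);im=cv2.imread(f"pics/{f}.png");hs=cv2.cvtColor(im,cv2.COLOR_BGR2HSV)
    u=np.array([-np.sin(b),np.cos(b)]);v=np.array([np.cos(b),np.sin(b)])
    g=lambda a:[m0[k]+u*s*(L[k]/2+.006)+v*w*.013 for s,w in((1,1),(1,-1),(-1,-1),(-1,1))]
    roi=np.zeros(im.shape[:2],np.uint8);cv2.fillPoly(roi,[proj(c,[np.r_[p,.022] for p in g(0)]).round().astype(int)],1)
    w=cv2.inRange(hs,(0,0,105),(180,85,255))*roi
    ys,xs=np.nonzero(w);P=plane(c,np.c_[xs,ys],.022)[:,:2]
    r=cv2.minAreaRect((P*1e4).astype(np.float32));return np.array(r[0])/1e4,sorted(np.array(r[1])/10),len(P)
if __name__=="__main__":
    for k in range(4):
        for n,f in(("top","top0"),("scene","scene0"),("scene","s8")): print("abcd"[k],n,*outl(n,f,k))
    go([.4889,.3107,.4],[np.sin(np.radians(84.88)),-np.cos(np.radians(84.88))])
E
python3 marks.py
```

```text
a top [ 0.5349 -0.2103] [np.float64(19.44832763671875), np.float64(124.56246337890624)] 170
a scene [ 0.5358 -0.2124] [np.float64(19.376731872558594), np.float64(123.48546142578125)] 79
a scene [ 0.5358 -0.2124] [np.float64(19.376731872558594), np.float64(123.48546142578125)] 78
b top [ 0.4822 -0.2149] [np.float64(20.27686462402344), np.float64(145.10343017578126)] 229
b scene [ 0.4827 -0.2149] [np.float64(19.553857421875), np.float64(144.303125)] 96
b scene [ 0.4827 -0.2149] [np.float64(19.553857421875), np.float64(144.303125)] 96
c top [ 0.4291 -0.2186] [np.float64(20.654217529296876), np.float64(85.95291748046876)] 167
c scene [ 0.4301 -0.221 ] [np.float64(16.768348693847656), np.float64(83.32274169921875)] 34
c scene [ 0.4301 -0.221 ] [np.float64(16.768348693847656), np.float64(83.32274169921875)] 36
d top [ 0.3765 -0.2234] [np.float64(20.193634033203125), np.float64(106.71036376953126)] 190
d scene [ 0.3762 -0.2235] [np.float64(19.194233703613282), np.float64(104.1341796875)] 52
d scene [ 0.3762 -0.2235] [np.float64(19.371815490722657), np.float64(104.13433837890625)] 55
shift [318.  -54.    6.3] yaw -9.51 | pos [ 0.4608 -0.0106  0.4064] z-axis [ 0.0004 -0.0004 -1.    ] q6 0.071 F [0.7 0.4 0.2] open 0.03406168458275813 grip 0.0
```

>>> {"op": "step_arm", "data": {"commands": [[35, [318, -54, 0], -9.5], [35, [318, -54, 0], -9.5], [35, [318, -54, 0], -9.5], [35, [318, -54, 0], -9.5], [35, [318, -54, 0], -9.5], [35, [318, -54, 0], -9.5], [35, [318, -54, 50], -9.5], [35, [318, -54, 100], -9.5], [35, [318, -54, 100], -9.5], [35, [318, -54, 100], -9.5], [35, [318, -54, 100], -9.5]]}}

```text
t: 19.85
tool_pos: [0.4895, 0.3116, 0.3096]
tool_rot: [2.317, 2.119, 0.008]
contact_force: [-0.2, 0.1, -0.3]
opening: 0.0299
grip_force: 0.0
```

```bash
python3 - <<'E'
from h import *
for k in range(2): eyes.get_image('scene')
a=np.radians(84.88)
go([.4889,.3107,.188],[np.sin(a),-np.cos(a)])
c,i=shot('wrist','w9')
# refine along-brace ends: sample grey profile along/around the predicted brace axis on top face
u=np.array([np.cos(a),np.sin(a)])
g=cv2.cvtColor(i,cv2.COLOR_BGR2GRAY)
for off in(-12,0,12):
    v=np.array([np.sin(a),-np.cos(a)])*off/1000
    P=[np.r_[np.array([.4889,.3107])+v+u*s/1000,.028] for s in range(-72,73,4)]
    q=proj(c,P).round().astype(int);print(off,[int(g[y,x]) if 0<=y<420 and 0<=x<560 else -1 for x,y in q])
v=np.array([np.sin(a),-np.cos(a)])
for s in(0,12):
    P=[np.r_[np.array([.4889,.3107])+u*s/1000+v*w/1000,.028] for w in range(-24,25,2)];q=proj(c,P).round().astype(int);print('across',s,[int(g[y,x]) for x,y in q])
E
```

```text
shift [ -1.3  -0.5 120.8] yaw 0.05 | pos [0.4891 0.3118 0.3089] z-axis [ 0.0038  0.0018 -1.    ] q6 0.528 F [-0.4  0.2 -0.4] open 0.030021981065237312 grip 0.0
-12 [82, 110, 189, 194, 195, 191, 192, 188, 186, 115, 116, 116, 67, 65, 193, 189, 188, 206, 202, 202, 197, 116, 116, 118, 76, 77, 117, 67, 196, 187, 184, 187, 194, 202, 205, 203, 208]
0 [83, 115, 189, 194, 195, 191, 191, 169, 169, 168, 168, 167, 168, 167, 167, 166, 164, 165, 164, 101, 98, 98, 97, 98, 97, 96, 161, 162, 161, 160, 166, 169, 121, 203, 204, 202, 209]
12 [84, 114, 189, 194, 194, 190, 192, 187, 184, 183, 194, 110, 113, 81, 194, 189, 186, 205, 201, 202, 203, 198, 196, 208, 215, 77, 75, 98, 174, 189, 186, 188, 196, 204, 205, 203, 209]
across 0 [201, 201, 201, 201, 201, 201, 202, 201, 117, 118, 133, 165, 164, 167, 167, 166, 167, 196, 201, 201, 201, 201, 201, 201, 201]
across 12 [116, 116, 116, 116, 116, 116, 116, 117, 117, 117, 104, 99, 98, 100, 100, 100, 98, 193, 198, 197, 196, 197, 197, 197, 197]
```

Brace D is confirmed, about 100 mm long and along the expected axis. I descend and grip.

>>> {"op": "step_arm", "data": {"commands": [[35, [-1, -1, 50], 0], [35, [-1, -1, 95], 0], [35, [-1, -1, 115], 0], [35, [-1, -1, 119], 0], [35, [-1, -1, 119], 0], [35, [-1, -1, 119], 0], [0, [-1, -1, 119], 0], [0, [-1, -1, 119], 0], [0, [-1, -1, 119], 0], [0, [-1, -1, 119], 0], [0, [-1, -1, 119], 0]], "squeeze": 25}}

```text
t: 21.38
tool_pos: [0.4879, 0.3111, 0.1889]
tool_rot: [2.316, 2.121, 0.004]
contact_force: [-1.5, -0.5, 7.2]
opening: 0.0136
grip_force: 25.1
```

>>> {"op": "step_arm", "data": {"commands": [[0, [0, 0, -40], 0], [0, [0, 0, -90], 0], [0, [0, 0, -140], 0], [0, [-60, -7, -170], -2], [0, [-120, -14, -170], -4], [0, [-180, -21, -170], -6], [0, [-240, -28, -170], -8], [0, [-300, -35, -170], -9.5], [0, [-360, -42, -170], -9.5], [0, [-420, -49, -170], -9.5], [0, [-480, -56, -170], -9.5], [0, [-541, -63.5, -170], -9.5]]}}

```text
t: 22.88
tool_pos: [0.3753, -0.2242, 0.3573]
tool_rot: [2.133, 2.305, 0.0]
contact_force: [0.3, -0.2, -0.0]
opening: 0.0127
grip_force: 27.0
```

>>> {"op": "step_arm", "data": {"commands": [[0, [0, 0, 0], 0], [0, [0, 0, 0], 0], [0, [0, 0, 40], 0], [0, [0, 0, 80], 0], [0, [0, 0, 120], 0], [0, [0, 0, 140], 0], [0, [0, 0, 140], 0], [0, [0, 0, 140], 0], [0, [0, 0, 140], 0]]}}

```text
t: 24.0
tool_pos: [0.3771, -0.2226, 0.2188]
tool_rot: [2.131, 2.305, 0.0]
contact_force: [-0.3, 0.4, -0.0]
opening: 0.013
grip_force: 27.0
```

```bash
python3 -c "
from h import *
b=np.radians(4.43);go([.3765,-.2225,.197],[np.cos(b),np.sin(b)])"
```

```text
shift [ 0.2 -0.6 21.8] yaw 0.07 | pos [ 0.3771 -0.2226  0.2188] z-axis [ 0.0022 -0.0018 -1.    ] q6 -0.782 F [-0.3  0.4 -0. ] open 0.012972164505002248 grip 26.978012323379517
```

Precisely over the outline; lower gently, release to a partial opening, and rise.

>>> {"op": "step_arm", "data": {"commands": [[0, [0, 0, 10], 0], [0, [0, 0, 17], 0], [0, [0, 0, 20], 0], [0, [0, 0, 21.5], 0], [0, [0, 0, 21.5], 0], [0, [0, 0, 21.5], 0]]}}

```text
t: 24.75
tool_pos: [0.3764, -0.2226, 0.197]
tool_rot: [-2.131, -2.303, 0.001]
contact_force: [-6.5, 6.9, 15.0]
opening: 0.0134
grip_force: 28.9
```

>>> {"op": "step_arm", "data": {"commands": [[30, [0, 0, 0], 0], [30, [0, 0, 0], 0], [30, [0, 0, 0], 0], [30, [0, 0, 0], 0], [30, [0, 0, -30], 0], [30, [0, 0, -80], 0], [30, [0, 0, -140], 0], [30, [0, 0, -170], 0], [30, [0, 0, -170], 0]]}}

```text
t: 25.88
tool_pos: [0.3769, -0.223, 0.369]
tool_rot: [2.129, 2.301, 0.0]
contact_force: [0.1, -0.8, -0.4]
opening: 0.0256
grip_force: 0.0
```

```bash
python3 -c "
from h import *
a=np.radians(84.88);go([.5735,.2922,.367],[np.sin(a),-np.cos(a)])"
```

```text
shift [498.4 236.    0.8] yaw 9.58 | pos [ 0.3769 -0.223   0.369 ] z-axis [ 0.0051 -0.0043 -1.    ] q6 -0.782 F [ 0.1 -0.8 -0.4] open 0.025587141767711766 grip 0.0
```

>>> {"op": "step_arm", "data": {"commands": [[30, [498, 236, 0], 9.6], [30, [498, 236, 0], 9.6], [30, [498, 236, 0], 9.6], [30, [498, 236, 0], 9.6], [30, [498, 236, 0], 9.6], [30, [498, 236, 0], 9.6], [30, [498, 236, 0], 9.6], [30, [498, 236, 0], 9.6], [30, [498, 236, 0], 9.6], [30, [498, 236, 60], 9.6], [30, [498, 236, 60], 9.6], [30, [498, 236, 60], 9.6]]}}

```text
t: 27.38
tool_pos: [0.5728, 0.2918, 0.3054]
tool_rot: [-2.319, -2.118, 0.002]
contact_force: [-0.4, -0.1, -0.0]
opening: 0.0256
grip_force: 0.0
```

```bash
python3 - <<'E'
from h import *
for k in range(3): eyes.get_image('scene')
a=np.radians(84.88)
m=np.array([.5735,.2922])
go([*m,.188],[np.sin(a),-np.cos(a)])
c,i=shot('wrist','w10');t,ti=shot('top','t10')
u=np.array([np.cos(a),np.sin(a)]);v=np.array([np.sin(a),-np.cos(a)])
g=cv2.cvtColor(i,cv2.COLOR_BGR2GRAY)
def S(d,r): return [int(g[y,x]) if 0<=y<420 and 0<=x<560 else -1 for x,y in proj(c,[np.r_[d+0*u,.028]+np.r_[k/1000*r,0] for k in range(-56,57,4)]).round().astype(int)]
print(S(m+.0025*v,u));print(S(m,v));print(S(m+.025*u,v))
E
```

```text
shift [  0.1  -0.6 120.5] yaw -0.08 | pos [0.5736 0.2919 0.3085] z-axis [ 0.0039  0.0015 -1.    ] q6 0.446 F [ 0.5  0.4 -0.4] open 0.02552742727896537 grip 0.0
[160, 190, 190, 187, 185, 187, 160, 159, 160, 160, 160, 160, 160, 160, 127, 96, 96, 95, 95, 95, 95, 158, 158, 157, 167, 161, 176, 192, 187]
[106, 105, 106, 106, 106, 145, 183, 182, 182, 182, 182, 183, 184, 107, 128, 131, 166, 180, 183, 183, 107, 107, 108, 79, 77, 155, 154, 142, 135]
[113, 112, 112, 113, 112, 113, 113, 113, 113, 114, 114, 114, 114, 115, 93, 96, 98, 195, 194, 195, 113, 114, 115, 79, 76, 157, 156, 150, 144]
```

>>> {"op": "step_arm", "data": {"commands": [[30, [1, 0, 50], 0], [30, [1, 0, 95], 0], [30, [1, 0, 115], 0], [30, [1, 0, 119], 0], [30, [1, 0, 119], 0], [30, [1, 0, 119], 0], [0, [1, 0, 119], 0], [0, [1, 0, 119], 0], [0, [1, 0, 119], 0], [0, [1, 0, 119], 0], [0, [1, 0, 119], 0]], "squeeze": 25}}

```text
t: 29.0
tool_pos: [0.5742, 0.2935, 0.1895]
tool_rot: [2.318, 2.119, 0.004]
contact_force: [-2.8, -2.4, 7.3]
opening: 0.013
grip_force: 28.2
```

```bash
python3 -c "
from h import *
b=np.radians(4.43);go([.4295,-.219,.357],[np.cos(b),np.sin(b)])"
```

```text
shift [-523.3  -97.7 -168.3] yaw -9.58 | pos [0.5742 0.2935 0.1895] z-axis [ 0.003   0.0008 -1.    ] q6 0.447 F [-2.8 -2.4  7.3] open 0.012980511814496101 grip 28.221264481544495
```

>>> {"op": "step_arm", "data": {"commands": [[0, [0, 0, -40], 0], [0, [0, 0, -90], 0], [0, [0, 0, -140], 0], [0, [-60, -11, -168], -2], [0, [-120, -22, -168], -4], [0, [-180, -33, -168], -6], [0, [-240, -44, -168], -8], [0, [-300, -55, -168], -9.6], [0, [-360, -66, -168], -9.6], [0, [-420, -77, -168], -9.6], [0, [-480, -88, -168], -9.6], [0, [-523, -97.5, -168], -9.6]]}}

```text
t: 30.5
tool_pos: [0.4282, -0.2212, 0.356]
tool_rot: [2.134, 2.302, 0.001]
contact_force: [0.1, 0.2, -0.6]
opening: 0.0134
grip_force: 27.3
```

>>> {"op": "step_arm", "data": {"commands": [[0, [0, 0, 0], 0], [0, [0, 0, 0], 0], [0, [0, 0, 40], 0], [0, [0, 0, 80], 0], [0, [0, 0, 120], 0], [0, [0, 0, 140], 0], [0, [0, 0, 140], 0], [0, [0, 0, 140], 0], [0, [0, 0, 140], 0]]}}

```text
t: 31.62
tool_pos: [0.4298, -0.219, 0.2164]
tool_rot: [2.131, 2.305, 0.001]
contact_force: [-0.5, -0.1, -0.4]
opening: 0.0133
grip_force: 27.3
```

```bash
python3 -c "
from h import *
b=np.radians(4.43);go([.4295,-.219,.1975],[np.cos(b),np.sin(b)])"
```

```text
shift [ 0.1 -0.4 18.9] yaw 0.06 | pos [ 0.4298 -0.219   0.2164] z-axis [ 0.0026 -0.0018 -1.    ] q6 -0.704 F [-0.5 -0.1 -0.4] open 0.013292464240230464 grip 27.266522347927094
```

>>> {"op": "step_arm", "data": {"commands": [[0, [0, 0, 9], 0], [0, [0, 0, 15], 0], [0, [0, 0, 18], 0], [0, [0, 0, 18.5], 0], [0, [0, 0, 18.5], 0], [30, [0, 0, 18.5], 0], [30, [0, 0, 18.5], 0], [30, [0, 0, 18.5], 0], [30, [0, 0, 18.5], 0], [30, [0, 0, -30], 0], [30, [0, 0, -90], 0], [30, [0, 0, -150], 0]]}}

```text
t: 33.12
tool_pos: [0.4287, -0.2187, 0.3661]
tool_rot: [-2.133, -2.306, 0.0]
contact_force: [1.2, -0.6, -0.2]
opening: 0.0258
grip_force: 0.0
```

>>> {"op": "step_arm", "data": {"commands": [[30, [300, 0, -30], 0], [30, [300, 0, -30], 0], [30, [300, 0, -30], 0], [30, [300, 0, -30], 0], [30, [300, 0, -30], 0], [30, [300, 0, -30], 0], [30, [300, 0, -30], 0]]}}

```text
t: 34.0
tool_pos: [0.4057, 0.08, 0.3945]
tool_rot: [2.133, 2.306, -0.001]
contact_force: [-0.4, -0.8, 0.2]
opening: 0.0254
grip_force: 0.0
```

```bash
cat > chk.py <<'E'
from h import *
import sys
# pale brace on dark back: region of pale pixels around each mark, top face z .036
M=dict(c=(np.array([.4295,-.2193]),.08),d=(np.array([.3765,-.2233]),.10));b=np.radians(4.43)
u=np.array([-np.sin(b),np.cos(b)]);v=np.array([np.cos(b),np.sin(b)])
for n in("top","scene"):
    c,i=shot(n,n+sys.argv[1]);h=cv2.cvtColor(i,cv2.COLOR_BGR2HSV)
    print(n,"px at mark-c",h[tuple(proj(c,[[.4295,-.2193,.036]]).round().astype(int)[0][::-1])])
    for k,(m,L) in M.items():
        roi=np.zeros(i.shape[:2],np.uint8);cv2.fillPoly(roi,[proj(c,[np.r_[m+u*s*(L/2+.02)+v*w*.022,.036] for s,w in((1,1),(1,-1),(-1,-1),(-1,1))]).round().astype(int)],1)
        w=cv2.inRange(h,(8,40,120),(30,150,255))*roi; w=cv2.morphologyEx(w,cv2.MORPH_OPEN,np.ones((2,2)))
        nn,l,st,ce=cv2.connectedComponentsWithStats(w);j=1+np.argmax(st[1:,4]);ys,xs=np.nonzero(l==j)
        P=plane(c,np.c_[xs,ys],.036)[:,:2];pc=np.linalg.eigh(np.cov((P-P.mean(0)).T))[1][:,1]
        e=P-m;print(k,"u range",((e@u).min()*1e3).round(1),((e@u).max()*1e3).round(1),"mean v",((e@v).mean()*1e3).round(1),"v rng",((e@v).min()*1e3).round(1),((e@v).max()*1e3).round(1),"ang",np.degrees(np.arctan2(pc@v,pc@u)).round(1),len(P))
o=monitor.get_obs();print(o["t"],o["tool_pos"],o["contact_force"])
E
python3 chk.py 11
```

```text
top px at mark-c [ 17 104 169]
c u range -40.0 38.9 mean v 0.0 v rng -11.1 20.7 ang 0.5 345
d u range -51.8 51.7 mean v -1.6 v rng -24.3 19.5 ang 1.3 441
scene px at mark-c [ 17 142 178]
c u range -31.8 45.6 mean v -2.3 v rng -22.9 7.6 ang -4.2 127
d u range -42.2 54.4 mean v -1.3 v rng -22.5 7.9 ang -1.0 132
34.1 [0.4059 0.0792 0.3944] [-0.2512  0.5032  0.3178]
```

```bash
sed -i 's/(8,40,120),(30,150,255)/(8,20,115),(30,200,255)/' chk.py; python3 chk.py 12
```

```text
top px at mark-c [ 17 105 168]
c u range -40.0 44.4 mean v 0.1 v rng -11.3 20.7 ang 1.0 362
d u range -51.8 54.1 mean v -1.3 v rng -24.3 20.8 ang 0.8 469
scene px at mark-c [ 17 141 179]
c u range -33.4 47.2 mean v -2.3 v rng -23.0 7.6 ang -2.9 137
d u range -66.4 54.4 mean v -1.7 v rng -22.7 22.3 ang -0.9 221
34.2 [0.4059 0.0791 0.3944] [ 0.1439 -0.0945 -0.1236]
```

```bash
python3 - <<'E'
from h import *
from scipy.ndimage import map_coordinates
b=np.radians(4.43);u=np.array([-np.sin(b),np.cos(b)]);v=np.array([np.cos(b),np.sin(b)])
for n in("top","scene"):
    c=eyes.camera_info(n);h=cv2.cvtColor(cv2.imread(f"pics/{n}12.png"),cv2.COLOR_BGR2HSV)
    for m,L in(((.4295,-.2193),40),((.3765,-.2233),50)):
        for lab,d,rr in(("u-",u,range(-L-10,-L+13,2)),("u+",u,range(L-12,L+13,2)),("v",v,range(-14,15,2))):
            off=u*(.02 if lab=="v" else 0)
            q=proj(c,[np.r_[np.array(m)+off+d*s/1000,.036] for s in rr]);print(n,L*2,lab,rr[0],map_coordinates(h[:,:,2].astype(float),[q[:,1],q[:,0]],order=1).astype(int).tolist())
E
```

```text
top 80 u- -50 [82, 82, 84, 85, 83, 80, 131, 161, 169, 169, 169, 169]
top 80 u+ 28 [164, 164, 164, 164, 165, 166, 152, 116, 105, 105, 96, 85, 85]
top 80 v -14 [73, 64, 85, 126, 153, 162, 163, 165, 169, 171, 138, 125, 104, 84, 78]
top 100 u- -60 [107, 86, 86, 86, 85, 123, 159, 171, 170, 170, 170, 170]
top 100 u+ 38 [163, 164, 164, 163, 163, 163, 140, 82, 101, 105, 89, 81, 81]
top 100 v -14 [74, 74, 75, 104, 150, 163, 164, 166, 168, 160, 140, 135, 138, 74, 73]
scene 80 u- -50 [199, 158, 105, 73, 65, 89, 124, 161, 179, 183, 182, 182]
scene 80 u+ 28 [176, 173, 174, 177, 181, 183, 178, 136, 92, 67, 66, 65, 69]
scene 80 v -14 [90, 75, 80, 122, 155, 174, 174, 176, 181, 177, 153, 117, 91, 90, 100]
scene 100 u- -60 [209, 202, 191, 146, 114, 117, 156, 181, 187, 186, 185, 185]
scene 100 u+ 38 [175, 175, 176, 175, 173, 169, 153, 99, 70, 71, 75, 73, 70]
scene 100 v -14 [64, 62, 84, 109, 149, 171, 173, 174, 177, 183, 180, 121, 84, 91, 109]
```

Both cameras put C and D within about 1 mm of their outlines, flat and square. The gripper is clear, so I hand the job in.

```bash
python3 -c "
from station import finish_job
print(finish_job())"
```

```text
the job is handed in; nothing more can be done
None
```

The job is handed in with no verdict shown: the lid lies flat on the bench, the clamp is snapped shut on the back, and the two braces in the chest (80 mm and 100 mm) measured within about 1 mm of their outlines and square.

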